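# Fit a filter glass in its cell and screw the retaining ring snug

## Task

Slide the amber filter glass along its blue guide rails, without lifting it off the plate, until it drops flat into the round cell. Then swing the grey gate with the red tab over the cell, fully home against its stop, and last turn the brass retaining ring clockwise by its lugs until it is screwed down snug on the glass and will turn no further. Leave the other things on the bench where they are.

Things in the scene. Friction and masses are not known exactly. Their poses are not given: they have to be found in the camera images.
- fixture: Fixed aluminium plate, 160 (its x) x 250 (its y) x 22 mm; origin: centre of its underside, z up. A blind round cell is sunk in its top at fixture (-20, -60) mm. Two blue rails, 6 mm wide and 5 mm high, flank the line x = -20 mm from y = -27 to 119 mm, 69 mm apart inside near the cell, widening to about 89 mm at the +y (loading) end. 3 mm screw heads in the corners.
- seat (a point): Centre of the floor of the cell (67 mm bore, 9 mm deep), 13 mm above the bench; axes parallel to the fixture's. The cell's rim, level with the plate's top, is 9 mm above it.
- filter_glass: Loose disc: amber glass in a black rim, 64 mm diameter, 8 mm thick, about 80 g. Origin: centre of its underside, z up. Starts flat on the plate's top between the rails, on the +y side of the cell. Pushed by its edge along fixture -y it tips over the cell's rim and drops in, its top then 1 mm below the plate's top.
- gate (a joint): Swing gate, rad: 0 closed on its stop (ring over the cell) to 1.6 open, growing counter-clockwise from above about pivot. Closed, it points from the pivot along fixture -x; at 1.57 along -y. Grey plate, underside 34 and top 44 mm above the bench, clear above rails and glass; round housing 88 mm across, 66 mm from the pivot. Stays where left; takes 1 N m (8 N at the tab). Starts open.
- pivot (a point): On the gate's upright pivot axis, 34 mm above the bench (the gate's underside), at fixture (46, -60) mm; axes parallel to the fixture's.
- tab (a point): On the top face of the gate's red tab, 124 mm from the pivot on the gate's centre line. The tab is 24 mm wide across the gate, 10 mm thick, and reaches from 106 to 140 mm from the pivot. Push its side or pinch it.
- ring (a joint): Turn of the brass retaining ring in the gate, rad, growing clockwise from above; its thread sinks it 3.25 mm per rad. Hard limits 0 and 4.2. At 0 its lower face is 34 mm above the bench; it meets the seated glass at about 4.0, then stiffens and is snug at about 4.1, under a push of some 8 to 10 N at a lug. Friction 0.08 N m (2 N at a lug); it stays where left. Starts at 0 to 0.5.
- lug (a point): Foot of the ring's orange lug, on the lug's axis: an upright pin 10 mm in diameter, 18 mm tall above this point, 36 mm from the ring's axis. A dark lug like it stands opposite; 82 mm over both. With gate and ring at 0 it lies 0.858 rad counter-clockwise from fixture +x seen from the ring's axis. It sinks with the ring: 63.5 mm above the bench at ring 0, 50.5 mm when snug.
- ring_carrier: The brass retaining ring's threaded carrier, sinking with it; origin on the ring's axis (66 mm from the pivot towards the tab) at the ring's lower face. The ring is a tube of 61 mm outside and 45 mm inside diameter with a knurled flange of 84 mm diameter, 5 mm thick, at its top; the flange's top is level with lug.
- masking_tape: Roll of cream masking tape, 104 mm across, 25 mm high, loose; bystander. Origin at the centre of its underside.
- sanding_block: Cork sanding block with red-brown paper, 63 x 110 x 31 mm, loose; bystander. Origin at the centre of its underside.
- wood_offcut: Planed wood block, 45 x 90 x 28 mm, loose; bystander. Origin at the centre of its underside.
- blue_screwdriver: Screwdriver with blue handle, 225 mm long, 31 mm thick, loose; bystander. Origin at the centre of its underside.
There are look-alikes about, which are no part of the job. What is shaped like the filter_glass but purple is not meant.

How it is judged:
By the outcome, as a careful person would: the job done as asked, in the order asked, and still so for the second after the job is handed in, with the robot touching nothing.
It also fails if it takes over 72 s, if anything falls off the work surface, if the arm or the gripper's body presses on something with over 40 N, if the wrist force passes 120 N, or if a joint passes its speed limit or range.

## Robot

A 6-joint arm with a two-finger parallel gripper is mounted at the origin on a cart in front of the work surface, level with it; the furniture and walls round the work are solid. World frame = base frame: x ahead of the robot, y to its left, z up, the work surface at z = 0. Lengths are in m, angles in rad, forces in N, time in s.
With the tool pointing down it reaches from about 0.225 to 0.875 m from the base axis. Payload 3.4 kg.
Tool frame: the origin (TCP) lies midway between the tips of the shut fingers; the grasp point (between the pads) lies 19 mm behind it; z points along the fingers, y is the line along which they close (so a half turn about z gives the same grasp; the last joint's range is limited). The gripper opens to 85 mm and grips with 20 to 120 N. Pads are 22 mm wide; open, the fingers measure 114 mm over their backs; the gripper's body (76 mm by 85 mm) begins 54 mm behind the grasp point. The pads swing forward as they close: fully open they stand 13 mm farther back than shut.
Start: joints at [1.153, 0.276, 1.505, -0, 1.361, -0.121], TCP at [0.168, 0.55, 0.231] pointing down, gripper open.
Joint ranges: [-2.89, 2.89], [-0.75, 2.08], [0.22, 2.7], [-1.18, 4.32], [0.11, 2.71], [-2.7, 2.7]. Speed limits (rad/s): [2.57, 2.57, 3.14, 3.14, 3.14, 3.14].

## Interface

Orientations are given as a unit quaternion [w, x, y, z].
In Python, from rig import * gives the robot as it stands.
- The arm moves only by the tool apply_moves, never from a script. Its argument "steps" is one flat list of numbers, 4 for each row, row after row: the shift along the world's x, y, z in cm, then the turn about the world's z in degrees. A call has 1 to 8 rows; each row is the pose to reach, as a shift and turn from the pose commanded when the call began; what a row does not reach only later rows make up. A row lasts 1/12 s, in which the tool goes at most 41.7 mm and 7.16 degrees, less where a joint would pass 70% of its speed; a pose out of reach is approached as far as the arm can. A call with a gripper value outside its range is refused whole. "jaw" is the closure in counts, from 0 (fully open) to 255 (shut), set as the call begins (left out, the last holds). The fingers move at their own pace and stop on an object; "newtons" is the grip in N (left out, the last holds). Time passes only in rows, so rows that repeat a pose let the fingers close. It gives the time, the measured TCP pose, the force, the opening and the grip force at its end, in the units of the state.
- get_state(): the state, without advancing time (a new reading comes with each control period).
- get_image(name): name is "scene" or "top"; returns the picture (420x560x3 uint8, red, green, blue); there is no depth.
- calibration(name): a dict with "fx", "fy", "cx", "cy" (pixels), "k1" (the pictures are not rectified: a ray, as slopes to the right and down, at radius r is drawn at 1 + k1 r^2 times it, then the intrinsics apply), "xyz" and "rotation" of the camera in the world. Camera axes: x right, y up, looking along -z (the intrinsics and any distortion apply to the point x, -y, -z); pixel columns grow to the right and rows downward; lengths in m; the calibration is good to about 2 mm. A picture is of the moment at which its call begins. calibration takes no time and is no camera call.
- sign_off(): hands the job in; it is judged then, once.
The state is a dict: "clock": time; "qpos": joint angles; "qd": joint speeds; "effort": joint torques, N m; "position": TCP position; "ee_rot": TCP orientation; "contact_force": force on the tool from outside, world axes, zero at the start; "moment": the same for the moment, N m; "width": finger opening in m; "gripper_force": force on a finger pad.
Only numpy, scipy, OpenCV 4.12 (cv2) and the standard library are available. Lean on these libraries where they do the work, as an engineer would, in place of code of your own. Each camera call takes 0.05 s, during which the arm holds its last target. There are 200 camera calls.

## Working session

There is one attempt and no reset: what is moved stays moved. The work goes in short steps, Python scripts to look and compute and a tool call to move; the robot and the scene stay as the last step left them, time stands still between calls to the robot, and variables do not carry over. Pictures are saved under pics/ and viewed, at most 10 in all, crops included, and the job is handed in when it is done.

Besides the shell and the picture viewer there is one more tool, called after "Call:" as name(argument=value, ...), one argument or row to a line, values as JSON. apply_moves: Moves the arm, as the interface text tells. Its arguments: {"type":"object","properties":{"steps":{"type":"array","items":{"type":"number"}},"jaw":{"type":"number"},"newtons":{"type":"number"}},"required":["steps"]}

```bash
mkdir -p pics; ls; python3 - <<'E'
from rig import *
import cv2,numpy as np
for n in("scene","top"):
    im=get_image(n); cv2.imwrite(f"pics/{n}0.png",im[:,:,::-1]); c=calibration(n); print(n,c)
s=get_state();print(s)
E
```

```text
pics
scene {'fx': 438.2605935527916, 'fy': 438.2605935527916, 'cx': 287.74903539210214, 'cy': 213.86151343151064, 'k1': -0.1388889845298451, 'xyz': array([-0.24108773, -0.49683053,  0.98271907]), 'rotation': array([ 0.80522592,  0.33991716, -0.1830596 , -0.45006302])}
top {'fx': 401.770969439631, 'fy': 401.770969439631, 'cx': 278.8496323490469, 'cy': 210.26427099122236, 'k1': -0.11525541438174668, 'xyz': array([0.31640405, 0.03438551, 1.23847987]), 'rotation': array([ 0.713918  ,  0.05570299, -0.07532359, -0.69393416])}
{'clock': 0.1, 'qpos': array([ 1.15301569e+00,  2.76501649e-01,  1.50601133e+00, -1.27781762e-05,
        1.36070188e+00, -1.21011792e-01]), 'qd': array([-9.38961323e-04, -6.59672904e-04, -4.05012010e-03, -1.36401340e-03,
        1.60030792e-03,  3.30323800e-05]), 'effort': array([ 2.35959606e-04, -4.17708063e+01, -2.46401900e+01, -2.83928484e-04,
        5.88055816e-03, -3.01092655e-05]), 'position': array([0.16796949, 0.54942084, 0.23054147]), 'ee_rot': array([-2.09852594e-04,  1.47839132e-01,  9.89011089e-01, -7.83511206e-04]), 'contact_force': array([-0.260849  , -0.16633206, -0.6346272 ]), 'moment': array([ 0.02213194,  0.03705629, -0.06102886]), 'gripper_force': 0.0, 'width': 0.08533319936181691}
```

View pics/scene0.png

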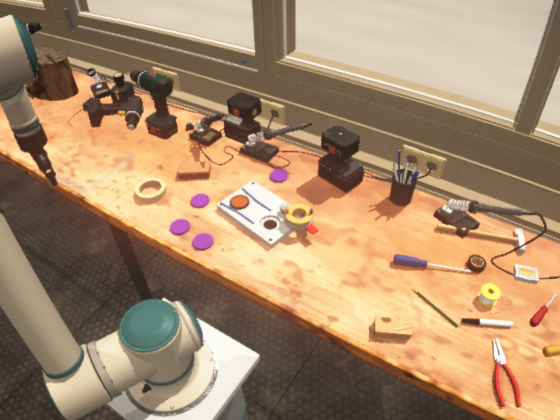

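View pics/top0.png

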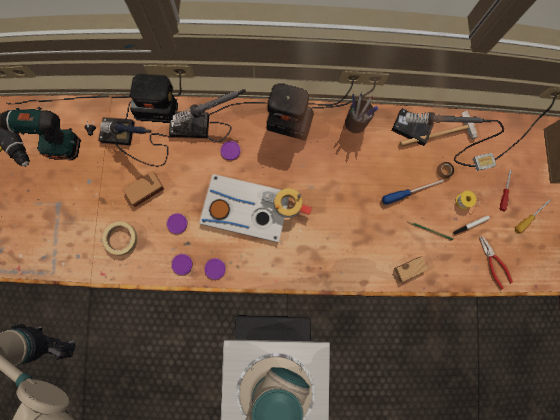

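The scene view shows the fixture around (258,212). In the top view the glass is at (219,209), the cell at (263,218), the open gate with its ring at (288,202), and the tab at (306,209). Next I'll measure these.

```bash
cat > h.py <<'E'
from rig import *
import cv2,numpy as np
from scipy.spatial.transform import Rotation as R
def rot(c): q=c["rotation"]; return R.from_quat([q[1],q[2],q[3],q[0]])
def K(c): return np.array([[c["fx"],0,c["cx"]],[0,c["fy"],c["cy"]],[0,0,1.]])
def D(c): return np.array([c["k1"],0,0,0,0.])
def ray(n,px):
    c=calibration(n); u=cv2.undistortPointsIter(np.array(px,float).reshape(-1,1,2),K(c),D(c),None,None,(3,50,1e-10)).reshape(-1,2)
    return c["xyz"],rot(c).apply(np.c_[u[:,0],-u[:,1],-np.ones(len(u))])
def on(n,px,z):
    o,d=ray(n,px); return o+d*((z-o[2])/d[:,2])[:,None]
def proj(n,P):
    c=calibration(n); p=rot(c).inv().apply(np.atleast_2d(P)-c["xyz"])
    s=p*[1,-1,-1]; return cv2.projectPoints(s,np.zeros(3),np.zeros(3),K(c),D(c))[0].reshape(-1,2)
def tri(pa,pb):
    A=np.zeros((3,3));b=np.zeros(3)
    for n,p in(("top",pa),("scene",pb)):
        o,d=ray(n,[p]);d=d[0]/np.linalg.norm(d[0]);M=np.eye(3)-np.outer(d,d);A+=M;b+=M@o
    return np.linalg.solve(A,b)
def blobs(im,lo,hi,amin=8):
    m=cv2.inRange(cv2.cvtColor(im,cv2.COLOR_RGB2HSV),lo,hi)
    n,l,s,c=cv2.connectedComponentsWithStats(m); return [(s[i,4],c[i].round(1)) for i in range(1,n) if s[i,4]>=amin]
E
python3 - <<'E'
from h import *
t=cv2.imread("pics/top0.png");s=cv2.imread("pics/scene0.png")
a=cv2.resize(t[165:255,190:325],None,fx=5.9,fy=5.9,interpolation=cv2.INTER_CUBIC)[:,:797]
cv2.imwrite("pics/ct.png",a)
b=cv2.resize(s[175:250,210:325],None,fx=6.9,fy=6.9,interpolation=cv2.INTER_CUBIC); cv2.imwrite("pics/cs.png",b)
E
```

```text
(no output)
```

View pics/ct.png

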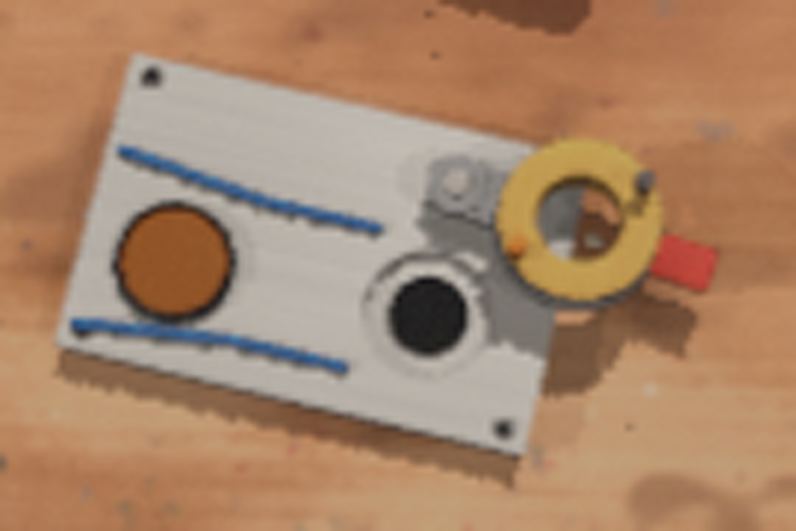

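View pics/cs.png

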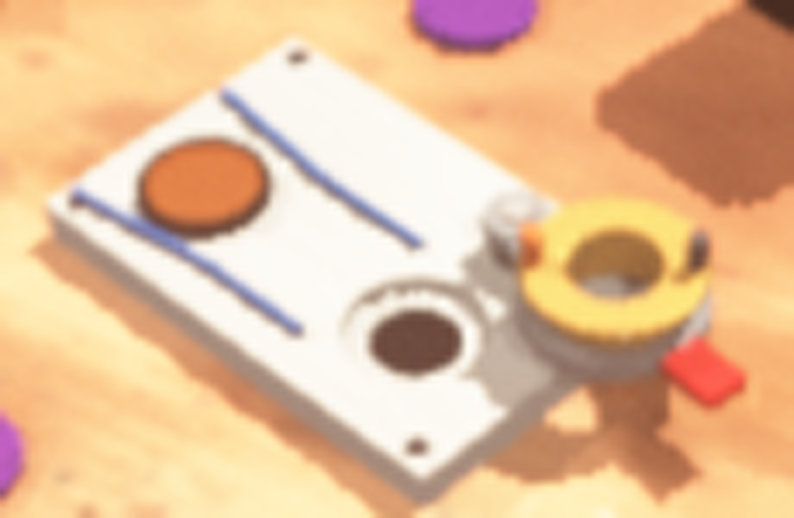

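The crops show three plate corners, both rails, the cell and all the gate parts. In the top crop the glass is at (174,261), the tab at (686,263), the orange lug at (514,245) and the dark lug at (643,182).

```bash
cat >> h.py <<'E'
def ct(p): return (np.array(p,float)+.5)/5.9-.5+[190,165]
def cs(p): return (np.array(p,float)+.5)/6.9-.5+[210,175]
E
python3 - <<'E'
from h import *
def fit(F,W):
    F=np.array(F,float);W=W[:,:2]*1000
    f=F-F.mean(0);w=W-W.mean(0); th=np.arctan2((f[:,0]*w[:,1]-f[:,1]*w[:,0]).sum(),(f*w).sum())
    Rm=np.array([[np.cos(th),-np.sin(th)],[np.sin(th),np.cos(th)]]); t=W.mean(0)-Rm@F.mean(0)
    print("th",th,np.degrees(th),"t",t,"res",(F@Rm.T+t-W).round(1).tolist()); return th,t
F=[(80,125),(-80,125),(-80,-125)]
a=fit(F,on("top",ct([(133,55),(60,348),(523,455)]),.022))
b=fit(F,on("scene",cs([(292,38),(48,203),(420,480)]),.022))
for n,p in(("top",ct([(174,261)])),("scene",cs([(205,183)]))): print("glass",n,on(n,p,.030)*1000)
for n,p in(("top",ct([(686,263)])),("scene",cs([(707,370)]))): print("tab",n,on(n,p,.044)*1000)
print("lug tri",tri(ct((514,245)),cs((531,232)))*1000, on("top",ct([(514,245)]),.080)*1000,on("scene",cs([(531,230)]),.08)*1000)
print("dark",on("top",ct([(643,180)]),.080)*1000,on("scene",cs([(698,238)]),.08)*1000)
print("cell",on("top",ct([(428,317)]),.013)*1000, "rail ends",on("top",ct([(379,229),(344,368)]),.027)*1000)
for th,t in(a,b):
    c,s=np.cos(th),np.sin(th)
    for nm,p in(("cell",(-20,-60)),("piv",(46,-60)),("load",(-20,60))): print(nm,t+[c*p[0]-s*p[1],s*p[0]+c*p[1]])
E
```

```text
th -0.19715392497706982 -11.296087815624967 t [550.98489179 108.07210028] res [[-0.7, -0.4], [0.7, 2.0], [-0.0, -1.7]]
th -0.20524122240388512 -11.759455825848494 t [552.89359634 109.75579621] res [[-0.3, -1.7], [-0.8, 1.7], [1.2, 0.1]]
glass top [[542.56580218 186.49865442  30.        ]]
glass scene [[543.39768322 186.10630122  30.        ]]
tab top [[547.12684391 -77.90696818  44.        ]]
tab scene [[548.35887277 -78.24838715  44.        ]]
lug tri [547.0088771  10.6002592  82.3801467] [[546.60986803  11.52890002  80.        ]] [[551.14869139  11.73111061  80.        ]]
dark [[581.90871595 -52.32828356  80.        ]] [[584.13518103 -52.31489194  80.        ]]
cell [[520.08061054  54.21843725  13.        ]] rail ends [[563.42299214  81.0512062   27.        ]
 [489.78328215  96.37917715  27.        ]]
cell [519.61957987  53.15200188]
piv [584.34103021  40.22397554]
load [543.1250823  170.82736615]
cell [521.08515979  55.09115165]
piv [585.69994196  41.64013217]
load [545.54155884 172.57257378]
```

Call:
apply_moves(
  steps=[4,-3,0,-7,8,-6,-1,-14,12,-9,-2,-21,16,-12,-3,-28,19,-15,-4,-35,22,-18,-5,-42,25,-21,-6,-49,28,-23.5,-7,-56],
  jaw=180,
  newtons=30,
)

```text
clock: 0.77
position: [0.4199, 0.3393, 0.1703]
ee_rot: [-0.0, 0.597, 0.802, -0.0]
contact_force: [-0.3, 0.8, 0.1]
width: 0.0246
gripper_force: 0.0
```

```bash
cat >> h.py <<'E'
def yaw(s):
    q=s["ee_rot"]; v=R.from_quat([q[1],q[2],q[3],q[0]]).apply([0,1,0]); return np.degrees(np.arctan2(v[1],v[0]))
TH=np.radians(-11.53);O=np.array([551.9,108.9])
def fx(p): c,s=np.cos(TH),np.sin(TH); return O+np.array([c*p[0]-s*p[1],s*p[0]+c*p[1]])
def st():
    s=get_state(); print("t",round(s["clock"],2),"p",(s["position"]*1000).round(1),"yaw",yaw(s).round(1),"w",round(s["width"]*1000,1),"F",s["contact_force"].round(1),"g",s["gripper_force"],"q",s["qpos"].round(2)); return s
E
python3 -c "
from h import *
st();print(fx((-21,126)))"
```

```text
t 0.77 p [419.9 339.3 170.3] yaw 16.7 w 24.6 F [-0.3  0.8  0.1] g 0.0 q [0.55 0.27 1.68 0.   1.2  0.26]
[556.50878149 236.55484375]
```

Call:
apply_moves(
  steps=[0,0,0,0,0,0,0,0],
)

```text
clock: 0.93
position: [0.4201, 0.3392, 0.1698]
ee_rot: [-0.001, 0.596, 0.803, -0.001]
contact_force: [0.9, -0.5, -0.0]
width: 0.0252
gripper_force: 0.0
```

```bash
python3 -c "
from h import *
st()"
```

```text
t 0.93 p [420.1 339.2 169.8] yaw 16.8 w 25.2 F [ 0.9 -0.5 -0. ] g 0.0 q [0.55 0.27 1.68 0.   1.2  0.26]
```

Call:
apply_moves(
  steps=[3,-2.2,-2,-7,6,-4.4,-4,-14,9,-6.6,-6,-21,12,-8.8,-7,-28.3,13.6,-10.2,-8,-28.3,13.6,-10.2,-10,-28.3,13.6,-10.2,-12,-28.3,13.6,-10.2,-12,-28.3],
)

```text
clock: 1.6
position: [0.5518, 0.2393, 0.0473]
ee_rot: [-0.002, 0.773, 0.635, -0.004]
contact_force: [-1.6, 0.7, -0.1]
width: 0.025
gripper_force: 0.0
```

```bash
python3 - <<'E'
from h import *
st()
im=get_image("top");a=cv2.resize(im[165:255,190:325],None,fx=5.9,fy=5.9,interpolation=cv2.INTER_CUBIC)
b=get_image("scene");b=cv2.resize(b[150:250,190:325],None,fx=5.9,fy=5.9,interpolation=cv2.INTER_CUBIC)
cv2.imwrite("pics/p2.png",np.hstack([cv2.resize(a,(400,267)),cv2.resize(b,(400,267))])[:,:,::-1])
E
```

```text
t 1.6 p [551.8 239.3  47.3] yaw -11.2 w 25.0 F [-1.6  0.7 -0.1] g 0.0 q [0.29 0.47 1.7  0.   0.98 0.49]
```

View pics/p2.png

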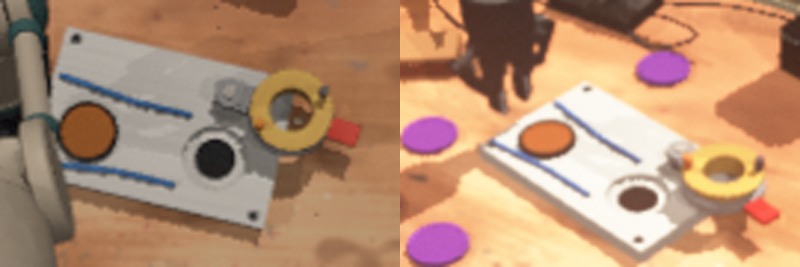

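Call:
apply_moves(
  steps=[0.4,-0.3,-1.2,0,0.4,-0.3,-2.3,0,0.4,-0.3,-2.3,0],
)

```text
clock: 1.95
position: [0.558, 0.2361, 0.0264]
ee_rot: [-0.0, 0.773, 0.634, -0.001]
contact_force: [-0.1, 0.7, -0.9]
width: 0.0252
gripper_force: 0.0
```

```bash
python3 -c "
from h import *
st();print(fx((-20.5,60)),fx((-20,-18)))"
```

```text
t 1.95 p [558.  236.1  26.4] yaw -11.3 w 25.2 F [-0.1  0.7 -0.9] g 0.0 q [ 0.29  0.5   1.71 -0.    0.94  0.48]
[543.80654595 171.78677128] [528.70573847  95.26085662]
```

Call:
apply_moves(
  steps=[0,0,-0.34,0,0,0,-0.34,0,-0.22,-1,-0.34,0,-0.44,-2,-0.34,0,-0.65,-3,-0.34,0,-0.87,-4,-0.34,0,-1.1,-5,-0.34,0,-1.42,-6.4,-0.34,0],
)

```text
clock: 2.62
position: [0.545, 0.1711, 0.0247]
ee_rot: [0.0, 0.773, 0.634, 0.0]
contact_force: [0.3, 0.3, -0.6]
width: 0.0249
gripper_force: 0.3
```

```bash
python3 - <<'E'
from h import *
s=st()
im=get_image("scene")
print([ (a,c,(on("scene",[c],.03)*1000).round(1)) for a,c in blobs(im,(5,150,100),(14,255,240),60)])
b=cv2.resize(im[150:250,190:325],None,fx=4,fy=4,interpolation=cv2.INTER_CUBIC);cv2.imwrite("pics/p3.png",b[:,:,::-1])
E
```

```text
t 2.62 p [545.  171.1  24.7] yaw -11.3 w 24.9 F [ 0.3  0.3 -0.6] g 0.30750592341064475 q [0.18 0.46 1.8  0.   0.89 0.38]
[(np.int32(84), array([ 8.5, 48.7]), array([[ 905.7, 2205.6,   30. ]])), (np.int32(68), array([160.6, 133.5]), array([[696.8, 683.9,  30. ]])), (np.int32(223), array([196.4, 150.1]), array([[684.3, 487.5,  30. ]])), (np.int32(505), array([ 33.9, 174.3]), array([[267.9, 926.4,  30. ]])), (np.int32(260), array([191.3, 175.8]), array([[560.8, 404.7,  30. ]])), (np.int32(450), array([326.7, 192.2]), array([[725.7, -33. ,  30. ]])), (np.int32(393), array([386.9, 208.2]), array([[ 757.8, -231.2,   30. ]])), (np.int32(171), array([252. , 208.5]), array([[536.5, 131.3,  30. ]])), (np.int32(3973), array([306.5, 322.8]), array([[ 270.4, -221.4,   30. ]])), (np.int32(144), array([457.1, 234.4]), array([[ 763.3, -458.7,   30. ]])), (np.int32(335), array([440. , 267.3]), array([[ 614.2, -453.1,   30. ]])), (np.int32(66), array([474.5, 325.4]), array([[ 478.1, -591.8,   30. ]])), (np.int32(134), array([494.6, 382. ]), array([[ 351.8, -679.2,   30. ]])), (np.int32(93), array([508., 380.]), array([[ 372.1, -707.1,   30. ]])), (np.int32(99), array([554.5, 379.4]), array([[ 427.5, -812.6,   30. ]]))]
```

View pics/p3.png

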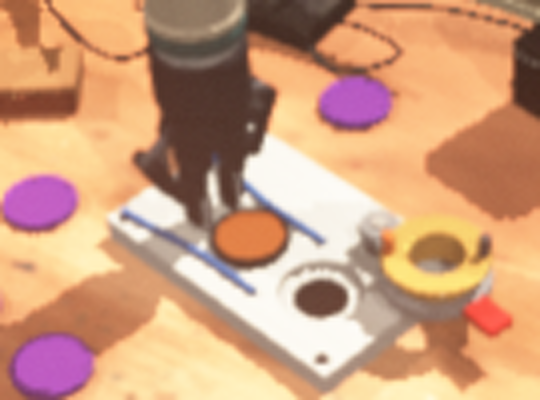

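The glass is at (250,236) in the crop, moving ahead of both fingers between the rails. I'll keep pushing, slower near the cell.

Call:
apply_moves(
  steps=[-0.2,-0.9,-0.1,0,-0.4,-1.8,-0.1,0,-0.6,-2.7,-0.1,0,-0.8,-3.5,-0.1,0,-0.95,-4.2,-0.1,0,-1.1,-4.9,-0.1,0,-1.25,-5.6,-0.1,0,-1.4,-6.3,-0.1,0],
)

```text
clock: 3.33
position: [0.5309, 0.1086, 0.0236]
ee_rot: [0.0, 0.773, 0.634, 0.0]
contact_force: [0.4, 2.0, 1.7]
width: 0.0255
gripper_force: 1.4
```

Call:
apply_moves(
  steps=[-0.1,-0.5,0,0,-0.2,-0.9,0,0,-0.27,-1.3,0,0,-0.27,-1.3,0,0],
)

```text
clock: 3.67
position: [0.5274, 0.095, 0.0231]
ee_rot: [-0.0, 0.773, 0.634, -0.001]
contact_force: [-0.2, -0.5, -0.6]
width: 0.0251
gripper_force: 0.0
```

```bash
python3 - <<'E'
from h import *
s=st()
im=get_image("scene")
print([ (a,c,(on("scene",[c],.021)*1000).round(1)) for a,c in blobs(im,(5,150,100),(14,255,240),60) if 230<c[0]<320 and 190<c[1]<250])
b=cv2.resize(im[175:250,210:325],None,fx=5,fy=5,interpolation=cv2.INTER_CUBIC);cv2.imwrite("pics/p4.png",b[:,:,::-1])
E
```

```text
t 3.67 p [527.4  95.   23.1] yaw -11.3 w 25.1 F [-0.2 -0.5 -0.6] g 0.0 q [ 0.05  0.42  1.88 -0.    0.85  0.25]
[(np.int32(182), array([269.6, 222.6]), array([[520.8,  54.9,  21. ]]))]
```

View pics/p4.png

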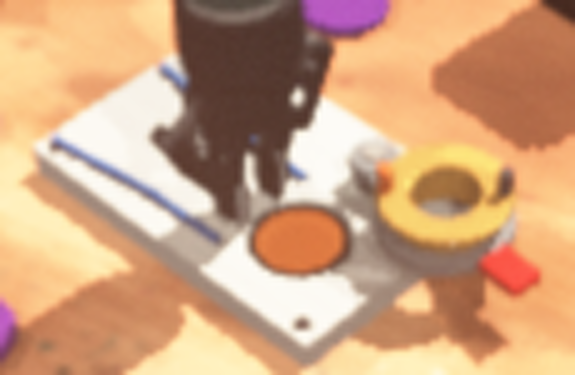

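The glass sits flat in the cell at (300,240) in the crop, and its measured centre matches the cell's. Next is the gate.

Call:
apply_moves(
  steps=[0,0.3,3,0,0,0.3,6,0,0.5,0,9,0,1.5,-3.5,9,-2,2.5,-7,9,-4,3.5,-10.5,9,-6,4.5,-14,9,-6,5.4,-17,9,-6],
  jaw=255,
)

```text
clock: 4.38
position: [0.5822, -0.0762, 0.1131]
ee_rot: [0.0, 0.805, 0.593, -0.001]
contact_force: [0.3, 0.3, 0.7]
width: 0.0
gripper_force: 0.0
```

Call:
apply_moves(
  steps=[0,0,0,0,0,0,0,0],
)

```text
clock: 4.55
position: [0.5821, -0.0756, 0.1127]
ee_rot: [-0.0, 0.806, 0.592, -0.001]
contact_force: [0.4, 1.0, -0.1]
width: -0.0004
gripper_force: 0.0
```

```bash
python3 - <<'E'
from h import *
s=st(); p=s["position"]*1000
P=np.array([585,41]); y=yaw(s)
for k in np.arange(0,92,7):
    a=np.radians(-107.5-k); u=np.array([np.cos(a),np.sin(a)]);v=np.array([-u[1],u[0]])
    q=P+124*u+(12+14.5)*v; print(k,((np.r_[q,30]-p)/10).round(2),round(-17.5-k-y,1))
print((np.array([581,-88.5])-p[:2])/10)
E
```

```text
t 4.55 p [582.1 -75.6 112.7] yaw -17.5 w -0.4 F [ 0.4  1.  -0.1] g 0.0 q [-0.25  0.38  1.66 -0.    1.1   0.06]
0 [-0.91 -0.96 -8.27] -0.0
7 [-2.44 -0.72 -8.27] -7.0
14 [-3.93 -0.3  -8.27] -14.0
21 [-5.36  0.3  -8.27] -21.0
28 [-6.7   1.08 -8.27] -28.0
35 [-7.94  2.01 -8.27] -35.0
42 [-9.05  3.08 -8.27] -42.0
49 [-10.03   4.28  -8.27] -49.0
56 [-10.85   5.6   -8.27] -56.0
63 [-11.51   7.    -8.27] -63.0
70 [-11.99   8.47  -8.27] -70.0
77 [-12.28   9.99  -8.27] -77.0
84 [-12.39  11.53  -8.27] -84.0
91 [-12.31  13.08  -8.27] -91.0
[-0.11293375 -1.29153959]
```

Call:
apply_moves(
  steps=[-0.1,-1.3,-3,0,-0.1,-1.3,-6,0,-0.1,-1.3,-8.3,0,-0.1,-1.3,-8.3,0],
)

```text
clock: 4.88
position: [0.5764, -0.0847, 0.0258]
ee_rot: [-0.005, 0.805, 0.593, -0.004]
contact_force: [-1.2, -0.2, -0.0]
width: 0.0
gripper_force: 0.0
```

Call:
apply_moves(
  steps=[-0.8,0.35,0,0,-2.3,0.6,0,-7,-3.8,1.0,0,-14,-5.25,1.6,0,-21,-6.6,2.4,0,-28,-7.8,3.3,0,-35,-8.95,4.4,0,-42,-9.9,5.6,0,-49],
)

```text
clock: 5.55
position: [0.4853, -0.0328, 0.0334]
ee_rot: [0.004, 0.979, 0.204, 0.004]
contact_force: [1.8, -7.8, 0.5]
width: 0.0001
gripper_force: 4.0
```

```bash
python3 - <<'E'
from h import *
s=st(); p=s["position"]*1000
P=np.array([585,41]); y=yaw(s)
im=get_image("top"); r=[(a,c,(on("top",[c],.044)*1000).round(1)[0]) for a,c in blobs(im,(0,150,120),(4,255,255),15) if 230<c[0]<330 and 170<c[1]<270]
for a,c,w in r: print(a,c,w,np.degrees(np.arctan2(w[1]-41,w[0]-585)))
for k in np.arange(49,95,7):
    a=np.radians(-107.5-k); u=np.array([np.cos(a),np.sin(a)]);v=np.array([-u[1],u[0]])
    q=P+124*u+(12+14.5)*v; print(k,((np.r_[q,30]-p)/10).round(2),round(-17.5-k-y,1))
E
```

```text
t 5.55 p [485.3 -32.8  33.4] yaw -66.5 w 0.1 F [ 1.8 -7.8  0.5] g 4.015411287546158 q [-0.21  0.34  1.98 -0.01  0.81  0.96]
49 [-0.34  0.01 -0.34] -0.0
56 [-1.17  1.32 -0.34] -7.0
63 [-1.82  2.72 -0.34] -14.0
70 [-2.3   4.19 -0.34] -21.0
77 [-2.6   5.71 -0.34] -28.0
84 [-2.71  7.26 -0.34] -35.0
91 [-2.63  8.8  -0.34] -42.0
```

Call:
apply_moves(
  steps=[-1.17,1.3,0,-7,-1.8,2.7,0,-14,-2.3,4.2,0,-21,-2.45,5,0,-25,-2.6,5.7,0,-28,-2.65,6.2,0,-30,-2.7,6.7,0,-32,-2.7,6.7,0,-32],
)

```text
clock: 6.27
position: [0.4598, 0.0354, 0.0335]
ee_rot: [0.001, 0.997, -0.07, 0.005]
contact_force: [3.0, -6.1, 3.1]
width: -0.0
gripper_force: 2.7
```

Call:
apply_moves(
  steps=[0,0.2,0,-1,0,0.4,0,-2,0,0.5,0,-2,0,0.5,0,-2],
)

```text
clock: 6.6
position: [0.4596, 0.0397, 0.0335]
ee_rot: [0.001, 0.996, -0.087, 0.005]
contact_force: [3.1, -7.3, 2.8]
width: -0.0002
gripper_force: 3.8
```

```bash
python3 - <<'E'
from h import *
s=st(); p=s["position"]*1000
a=np.radians(168.5);u=np.array([np.cos(a),np.sin(a)]);print("tang dist to closed line", (p[:2]-[585,41])@[-u[1],u[0]])
im=get_image("scene"); print([(a,c,(on("scene",[c],.044)*1000).round(1)[0]) for a,c in blobs(im,(0,150,120),(4,255,255),15) if 200<c[0]<330 and 170<c[1]<290])
b=cv2.resize(im[175:275,200:315],None,fx=5,fy=5,interpolation=cv2.INTER_CUBIC);cv2.imwrite("pics/p5.png",b[:,:,::-1])
E
```

```text
t 6.6 p [459.6  39.7  33.5] yaw -100.0 w -0.2 F [ 3.1 -7.3  2.8] g 3.84022805839777 q [-0.06  0.31  2.03 -0.    0.78  1.69]
tang dist to closed line 26.284036881795014
[(np.int32(42), array([254.5, 229.2]), array([456.7,  64.8,  44. ]))]
```

View pics/p5.png

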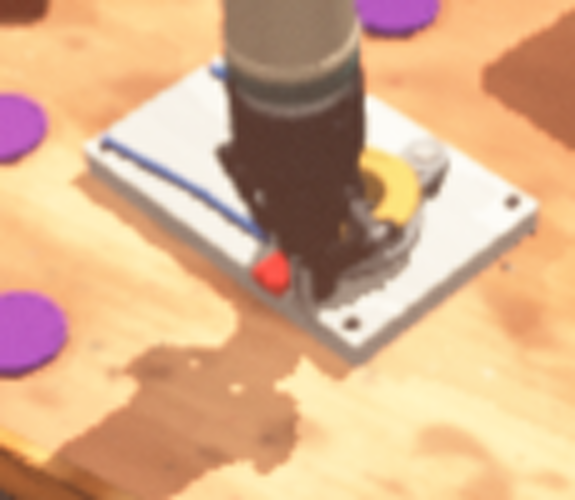

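The gate is almost over the cell, with the tab at (272,272) in the crop. I'll push on until the force climbs against the stop.

Call:
apply_moves(
  steps=[0,0.1,0,0,0,0.2,0,0,0,0.2,0,0,0,0.2,0,0],
)

```text
clock: 6.98
position: [0.4597, 0.0415, 0.0335]
ee_rot: [0.001, 0.996, -0.087, 0.005]
contact_force: [3.0, -7.8, 1.7]
width: 0.0004
gripper_force: 3.9
```

Call:
apply_moves(
  steps=[0,0.1,0,0,0,0.2,0,0,0,0.2,0,0,0,0.2,0,0],
)

```text
clock: 7.32
position: [0.4599, 0.0422, 0.0335]
ee_rot: [0.003, 0.996, -0.087, 0.006]
contact_force: [3.9, -13.0, 3.0]
width: -0.0003
gripper_force: 6.3
```

Call:
apply_moves(
  steps=[0,0.1,0,0,0,0.2,0,0,0,0.2,0,0,0,0.2,0,0],
)

```text
clock: 7.65
position: [0.4599, 0.0426, 0.0335]
ee_rot: [0.004, 0.996, -0.086, 0.006]
contact_force: [3.6, -19.7, 3.4]
width: -0.0003
gripper_force: 9.3
```

Call:
apply_moves(
  steps=[0,-0.6,0,0,0,-1.5,0,0,0,-2,4,0,0,-2,9,0,-1,-5,11,0,-3,-8,12,7,-5,-10,12,14,-5,-10,12,14],
)

```text
clock: 8.32
position: [0.4018, -0.0547, 0.1519]
ee_rot: [0.001, 0.999, 0.034, -0.0]
contact_force: [-1.0, 0.5, 0.3]
width: -0.0
gripper_force: 0.0
```

```bash
python3 - <<'E'
from h import *
s=st(); 
for n in("scene","top"):
    im=get_image(n); cv2.imwrite(f"pics/{n}6.png",im[:,:,::-1])
    C=fx((-20,-60)); pc=proj(n,[C[0]/1000,C[1]/1000,.06])[0].astype(int); print(n,pc)
    for nm,lo,hi,z in(("tab",(0,150,120),(4,255,255),.044),("or",(5,190,180),(14,255,255),.08),("brass",(18,100,120),(30,255,255),.0635)):
        print(nm,[(a,c,(on(n,[c],z)*1000).round(1)[0]) for a,c in blobs(im,lo,hi,6) if np.hypot(*(c-pc))<60])
    b=im[pc[1]-35:pc[1]+35,pc[0]-40:pc[0]+40]; b=cv2.resize(b,None,fx=5,fy=5,interpolation=cv2.INTER_CUBIC);cv2.imwrite(f"pics/c_{n}6.png",b[:,:,::-1])
a=cv2.imread("pics/c_scene6.png");b=cv2.imread("pics/c_top6.png");cv2.imwrite("pics/c6.png",np.hstack([a,b]))
E
```

```text
t 8.32 p [401.8 -54.7 151.9] yaw -86.1 w -0.0 F [-1.   0.5  0.3] g 0.0 q [-0.31  0.09  1.96 -0.    1.09  1.2 ]
scene [269 213]
tab [(np.int32(66), array([255.5, 228. ]), array([462.3,  65.1,  44. ]))]
or []
brass [(np.int32(241), array([238.1, 178.8]), array([600.3, 229.3,  63.5])), (np.int32(8), array([212.8, 203.1]), array([466. , 227.1,  63.5])), (np.int32(73), array([260.6, 216.5]), array([494.4,  67.5,  63.5])), (np.int32(18), array([219.5, 226.4]), array([398.1, 147.3,  63.5])), (np.int32(35), array([237.5, 235.8]), array([395.6,  79.9,  63.5])), (np.int32(13), array([227.9, 236.3]), array([379.7, 102.3,  63.5])), (np.int32(28), array([296.7, 240.2]), array([469. , -73.1,  63.5])), (np.int32(17), array([223.5, 240.6]), array([359.9, 102.9,  63.5])), (np.int32(6), array([289.5, 266. ]), array([ 379.6, -104.4,   63.5]))]
top [261 215]
tab [(np.int32(60), array([256.9, 236.4]), array([459.7,  67.5,  44. ]))]
or []
brass [(np.int32(398), array([261.9, 215.6]), array([519.8,  54.3,  63.5]))]
```

View pics/c6.png

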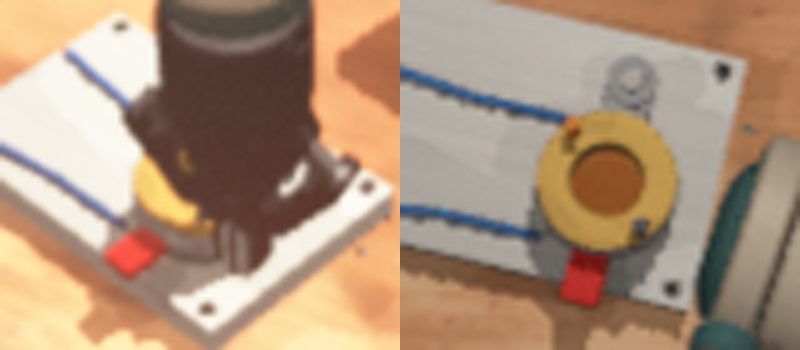

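Gate home: tab at (584,278) in the right-hand half. The ring is over the glass, with the orange lug at (571,126) and the dark lug at (640,226). Now the lug angle.

```bash
python3 - <<'E'
from h import *
w=on("top",[(255.0,204.8),(268.6,224.8)],.080)*1000; print(w,w.mean(0)); d=w[0]-w[1];print(np.hypot(*d[:2])/2, "ang",np.degrees(np.arctan2(d[1],d[0])))
d=np.array([547.5,11.3])-[582.5,-52.3]; a=np.degrees(np.arctan2(d[1],d[0])); print("init ang",a,"minus gate 84 ->",a-84,"expected at r=0",np.degrees(.858)-11.53)
P=np.array([585,41]);a=np.radians(168.5);print("ring axis",P+66*np.array([np.cos(a),np.sin(a)]))
E
```

```text
[[548.52435228  75.39552755  80.        ]
 [490.37763442  33.66139735  80.        ]] [519.45099335  54.52846245  80.        ]
35.786793730205225 ang 35.66845444726676
init ang 118.82462495079446 minus gate 84 -> 34.82462495079446 expected at r=0 37.62977882222463
ring axis [520.3249695   54.15828367]
```

Call:
apply_moves(
  steps=[2,2,0,7,4,4,0,14,6,6,0,21,8,8,0,28,10,9,0,35,12,11,0,42,14,13,0,49,14.7,13,0,56],
  jaw=180,
)

```text
clock: 9.08
position: [0.5553, 0.0821, 0.15]
ee_rot: [-0.001, 0.865, 0.502, 0.002]
contact_force: [0.3, -0.7, -0.9]
width: 0.0251
gripper_force: 0.0
```

Call:
apply_moves(
  steps=[0,0,0,7,0,0,0,14,0,0,0,21,0,0,0,28,0,0,0,35,0,0,0,42,0,0,0,49,0,0,0,56],
)

```text
clock: 9.75
position: [0.5522, 0.0789, 0.15]
ee_rot: [-0.001, 0.529, 0.848, 0.0]
contact_force: [-0.1, -0.2, -0.0]
width: 0.025
gripper_force: 0.0
```

Call:
apply_moves(
  steps=[0,0,0,7,0,0,0,14,0,0,0,21,0,0,0,28,0,0,0,35,0,0,0,42,0,0,0,49,0,0,0,56],
)

```text
clock: 10.42
position: [0.5522, 0.0788, 0.15]
ee_rot: [-0.0, 0.069, 0.998, 0.001]
contact_force: [-0.2, -0.3, -0.6]
width: 0.025
gripper_force: 0.0
```

Call:
apply_moves(
  steps=[0,0,0,7,0,0,0,14,0,0,0,21,0,0,0,28,0,0,0,35,0,0,0,42,0,0,0,43,0,0,0,43],
)

```text
clock: 11.08
position: [0.5522, 0.0783, 0.1501]
ee_rot: [-0.0, -0.298, 0.955, 0.0]
contact_force: [0.7, 0.4, -0.9]
width: 0.0249
gripper_force: 0.0
```

```bash
python3 - <<'E'
from h import *
s=st(); p=s["position"]*1000; print((np.array([549.4,75.1,67])-p)/10, 125.3-yaw(s))
E
```

```text
t 11.08 p [552.2  78.3 150.1] yaw 124.6 w 24.9 F [ 0.7  0.4 -0.9] g 0.0 q [ 0.02  0.31  1.67  0.    1.16 -2.16]
[-0.28113429 -0.32355771 -8.3131002 ] 0.671157085780564
```

Call:
apply_moves(
  steps=[-0.3,-0.3,-2,0.7,-0.3,-0.3,-5,0.7,-0.3,-0.3,-7,0.7,-0.3,-0.3,-8.3,0.7,-0.3,-0.3,-8.3,0.7],
)

```text
clock: 11.5
position: [0.5471, 0.0746, 0.0645]
ee_rot: [-0.003, -0.303, 0.953, 0.001]
contact_force: [-0.6, 1.1, -0.3]
width: 0.0248
gripper_force: 0.0
```

Call:
apply_moves(
  steps=[0,0,0,0,0,0,0,0,0,0,0,0,0,0,0,0,0,0,0,0],
  jaw=255,
  newtons=40,
)

```text
clock: 11.92
position: [0.5492, 0.0744, 0.0679]
ee_rot: [0.0, -0.304, 0.953, 0.0]
contact_force: [-0.6, 1.4, -2.9]
width: 0.0078
gripper_force: 38.9
```

```bash
cat > orb.py <<'E'
from h import *
import sys
s=st(); p=s["position"]*1000; C=np.array([520,54.3]); d=p[:2]-C; a0=np.arctan2(d[1],d[0]); print("r",np.hypot(*d),"ang",np.degrees(a0),"moment",s["moment"].round(2))
for k in map(float,sys.argv[1].split(",")):
    a=a0-np.radians(k); print(k,((C+36*np.array([np.cos(a),np.sin(a)])-p[:2])/10).round(2),round(-.325*np.radians(k),2))
E
python3 orb.py 7,14,21,28,35,42,49,56
```

```text
t 11.92 p [549.2  74.4  67.9] yaw 125.4 w 7.8 F [-0.6  1.4 -2.9] g 38.93609583377838 q [ 0.01  0.39  1.79  0.    0.97 -2.18]
r 35.48775274752322 ang 34.55323783436759 moment [ 0.29  0.1  -0.01]
7.0 [ 0.27 -0.35] -0.04
14.0 [ 0.45 -0.75] -0.08
21.0 [ 0.58 -1.17] -0.12
28.0 [ 0.65 -1.6 ] -0.16
35.0 [ 0.68 -2.04] -0.2
42.0 [ 0.65 -2.48] -0.24
49.0 [ 0.56 -2.91] -0.28
56.0 [ 0.43 -3.33] -0.32
```

Call:
apply_moves(
  steps=[0.25,-0.35,-0.04,-7,0.45,-0.75,-0.08,-14,0.58,-1.17,-0.12,-21,0.65,-1.6,-0.16,-28,0.68,-2.04,-0.2,-35,0.65,-2.48,-0.24,-42,0.56,-2.91,-0.28,-49,0.43,-3.33,-0.32,-56],
)

```text
clock: 12.58
position: [0.5531, 0.0416, 0.0645]
ee_rot: [-0.0, 0.182, 0.983, 0.001]
contact_force: [-0.6, 3.8, -3.0]
width: 0.0077
gripper_force: 39.0
```

```bash
python3 orb.py 7,14,21,28,35,42,49,56; python3 - <<'E'
from h import *
im=get_image("top"); cv2.imwrite("pics/top7.png",im[:,:,::-1])
for a,c in blobs(im,(0,150,120),(4,255,255),15):
    if 200<c[0]<330 and 170<c[1]<290: print("tab",a,c)
E
```

```text
t 12.58 p [553.1  41.6  64.5] yaw 69.0 w 7.7 F [-0.6  3.8 -3. ] g 38.984341621398926 q [-0.05  0.39  1.79  0.    0.96 -1.26]
r 35.46564413101747 ang -21.066498619232053 moment [0.62 0.25 0.02]
7.0 [-0.13 -0.42] -0.04
14.0 [-0.36 -0.79] -0.08
21.0 [-0.64 -1.14] -0.12
28.0 [-0.95 -1.44] -0.16
35.0 [-1.3  -1.71] -0.2
42.0 [-1.68 -1.93] -0.24
49.0 [-2.08 -2.11] -0.28
56.0 [-2.5  -2.23] -0.32
```

Call:
apply_moves(
  steps=[-0.13,-0.4,-0.04,-7,-0.36,-0.79,-0.08,-14,-0.64,-1.14,-0.12,-21,-0.95,-1.44,-0.16,-28,-1.3,-1.71,-0.2,-35,-1.68,-1.93,-0.24,-42,-2.08,-2.11,-0.28,-49,-2.5,-2.23,-0.32,-56],
)

```text
clock: 13.3
position: [0.5282, 0.02, 0.0612]
ee_rot: [-0.001, 0.622, 0.783, 0.001]
contact_force: [0.7, 5.7, -3.0]
width: 0.0077
gripper_force: 38.9
```

```bash
python3 orb.py 7,14,21,28,35,42,49,56
```

```text
t 13.3 p [528.2  20.   61.2] yaw 13.1 w 7.7 F [ 0.7  5.7 -3. ] g 38.922205567359924 q [-0.1   0.36  1.85  0.    0.93 -0.33]
r 35.29813765440493 ang -76.49735461337023 moment [1.06 0.05 0.05]
7.0 [-0.42 -0.14] -0.04
14.0 [-0.86 -0.17] -0.08
21.0 [-1.29 -0.14] -0.12
28.0 [-1.73 -0.05] -0.16
35.0 [-2.14  0.08] -0.2
42.0 [-2.54  0.27] -0.24
49.0 [-2.91  0.5 ] -0.28
56.0 [-3.26  0.78] -0.32
```

```bash
sed -i 's/520,54.3/520,55.3/' orb.py; python3 orb.py 7,14,21,28,35,42,49,56
```

```text
t 13.3 p [528.2  20.   61.2] yaw 13.1 w 7.7 F [ 0.7  5.7 -3. ] g 38.922205567359924 q [-0.1   0.36  1.85  0.    0.93 -0.33]
r 36.2712483309863 ang -76.86618941749681 moment [1.06 0.05 0.05]
7.0 [-0.44 -0.05] -0.04
14.0 [-0.88 -0.07] -0.08
21.0 [-1.32 -0.03] -0.12
28.0 [-1.75  0.05] -0.16
35.0 [-2.16  0.19] -0.2
42.0 [-2.56  0.38] -0.24
49.0 [-2.93  0.61] -0.28
56.0 [-3.27  0.89] -0.32
```

Call:
apply_moves(
  steps=[-0.44,0.02,-0.04,-7,-0.88,0,-0.08,-14,-1.32,0.04,-0.12,-21,-1.75,0.12,-0.16,-28,-2.16,0.26,-0.2,-35,-2.56,0.45,-0.24,-42,-2.93,0.68,-0.28,-49,-3.27,0.96,-0.32,-56],
)

```text
clock: 13.97
position: [0.497, 0.0283, 0.0584]
ee_rot: [0.001, 0.916, 0.4, 0.001]
contact_force: [1.4, 1.4, -3.7]
width: 0.0079
gripper_force: 38.9
```

```bash
python3 orb.py 7,14,21,28,35,42,49,56
```

```text
t 13.97 p [497.   28.3  58.4] yaw -42.8 w 7.9 F [ 1.4  1.4 -3.7] g 38.89056086540222 q [-0.08  0.33  1.92  0.    0.89  0.66]
r 35.526451931997286 ang -130.4286565665686 moment [ 0.3  -0.18  0.13]
7.0 [-0.35  0.27] -0.04
14.0 [-0.62  0.61] -0.08
21.0 [-0.86  0.98] -0.12
28.0 [-1.04  1.38] -0.16
35.0 [-1.18  1.8 ] -0.2
42.0 [-1.26  2.23] -0.24
49.0 [-1.3   2.67] -0.28
56.0 [-1.27  3.11] -0.32
```

Call:
apply_moves(
  steps=[-0.33,0.28,-0.04,-7,-0.62,0.61,-0.08,-14,-0.86,0.98,-0.12,-21,-1.04,1.38,-0.16,-28,-1.18,1.8,-0.2,-35,-1.26,2.23,-0.24,-42,-1.3,2.67,-0.28,-49,-1.3,2.67,-0.28,-49],
)

```text
clock: 14.63
position: [0.4851, 0.0551, 0.0557]
ee_rot: [0.0, 1.0, -0.014, 0.002]
contact_force: [2.9, 1.7, -5.7]
width: 0.0078
gripper_force: 38.9
```

```bash
python3 orb.py 4,8,12,14,16,18,20
```

```text
t 14.63 p [485.1  55.1  55.7] yaw -91.6 w 7.8 F [ 2.9  1.7 -5.7] g 38.890804052352905 q [-0.03  0.32  1.95 -0.    0.87  1.57]
r 34.89936063396139 ang -179.72446076081312 moment [ 0.26 -0.58  0.01]
4.0 [-0.1   0.25] -0.02
8.0 [-0.08  0.5 ] -0.05
12.0 [-0.03  0.75] -0.07
14.0 [-0.01  0.87] -0.08
16.0 [0.02 0.99] -0.09
18.0 [0.06 1.11] -0.1
20.0 [0.1  1.23] -0.11
```

Call:
apply_moves(
  steps=[0.02,0.25,-0.02,-4,0.04,0.5,-0.04,-8,0.05,0.6,-0.05,-10,0.05,0.6,-0.05,-10],
)

```text
clock: 14.97
position: [0.4855, 0.0606, 0.0551]
ee_rot: [0.0, 0.995, -0.099, 0.002]
contact_force: [4.0, -0.3, -6.5]
width: 0.0079
gripper_force: 38.9
```

Call:
apply_moves(
  steps=[0.02,0.12,-0.01,-2,0.03,0.25,-0.02,-4,0.03,0.25,-0.02,-4],
)

```text
clock: 15.22
position: [0.486, 0.0629, 0.0549]
ee_rot: [0.0, 0.991, -0.134, 0.002]
contact_force: [5.1, -0.6, -6.4]
width: 0.0078
gripper_force: 38.9
```

```bash
python3 orb.py 2,4,6,8
```

```text
t 15.22 p [486.   62.9  54.9] yaw -105.4 w 7.8 F [ 5.1 -0.6 -6.4] g 38.89446973800659 q [-0.01  0.32  1.94 -0.    0.87  1.83]
r 34.87905751757469 ang 167.41539031902087 moment [-0.03 -0.92  0.07]
2.0 [-0.08  0.15] -0.01
4.0 [-0.05  0.27] -0.02
6.0 [-0.01  0.39] -0.03
8.0 [0.03 0.51] -0.05
```

Call:
apply_moves(
  steps=[0.05,0.1,-0.01,-2,0.1,0.2,-0.01,-3,0.1,0.2,-0.01,-3,0.1,0.2,-0.01,-3],
)

```text
clock: 15.55
position: [0.4863, 0.0645, 0.0548]
ee_rot: [0.0, 0.987, -0.16, 0.002]
contact_force: [5.0, -2.8, -4.9]
width: 0.0076
gripper_force: 39.1
```

Call:
apply_moves(
  steps=[0.03,0.1,-0.01,-2,0.05,0.2,-0.01,-3,0.05,0.2,-0.01,-3,0.05,0.2,-0.01,-3],
)

```text
clock: 15.88
position: [0.4868, 0.066, 0.0548]
ee_rot: [0.001, 0.983, -0.185, 0.002]
contact_force: [4.8, -4.6, -4.1]
width: 0.0075
gripper_force: 39.2
```

```bash
python3 orb.py 2,4,6
```

```text
t 15.88 p [486.8  66.   54.8] yaw -111.4 w 7.5 F [ 4.8 -4.6 -4.1] g 39.18023765087128 q [-0.01  0.32  1.94 -0.    0.88  1.94]
r 34.91014255040431 ang 162.1836807041299 moment [-0.62 -0.79  0.06]
2.0 [-0.06  0.15] -0.01
4.0 [-0.02  0.27] -0.02
6.0 [0.03 0.39] -0.03
```

Call:
apply_moves(
  steps=[0.03,0.1,0,-1,0.05,0.2,0,-2,0.05,0.2,0,-2,0.05,0.2,0,-2],
)

```text
clock: 16.22
position: [0.4872, 0.0672, 0.0548]
ee_rot: [0.002, 0.979, -0.202, 0.002]
contact_force: [5.3, -6.4, -3.9]
width: 0.0079
gripper_force: 39.2
```

Call:
apply_moves(
  steps=[0.03,0.1,0,-1,0.05,0.2,0,-2,0.05,0.2,0,-2,0.05,0.2,0,-2],
)

```text
clock: 16.55
position: [0.4876, 0.0685, 0.0548]
ee_rot: [0.002, 0.976, -0.219, 0.002]
contact_force: [4.1, -9.5, -4.5]
width: 0.0076
gripper_force: 39.3
```

```bash
python3 orb.py 2,4,6
```

```text
t 16.55 p [487.6  68.5  54.8] yaw -115.3 w 7.6 F [ 4.1 -9.5 -4.5] g 39.25742268562317 q [ 0.    0.32  1.94 -0.01  0.88  2.02]
r 34.95212164382537 ang 157.83690425475163 moment [-1.45 -0.73  0.19]
2.0 [-0.05  0.16] -0.01
4.0 [0.01 0.27] -0.02
6.0 [0.06 0.38] -0.03
```

Call:
apply_moves(
  steps=[0.04,0.1,0,-1,0.07,0.2,0,-2,0.07,0.2,0,-2,0.07,0.2,0,-2],
)

```text
clock: 16.88
position: [0.4879, 0.0692, 0.0548]
ee_rot: [0.004, 0.972, -0.235, 0.002]
contact_force: [3.8, -14.0, -2.7]
width: 0.0074
gripper_force: 39.4
```

Call:
apply_moves(
  steps=[0.04,0.1,0,-1,0.07,0.2,0,-2,0.07,0.2,0,-2,0.07,0.2,0,-2],
)

```text
clock: 17.22
position: [0.4881, 0.0697, 0.0548]
ee_rot: [0.005, 0.968, -0.251, 0.002]
contact_force: [2.0, -18.6, -1.5]
width: 0.0077
gripper_force: 39.6
```

```bash
python3 orb.py 2,4,6
```

```text
t 17.22 p [488.1  69.7  54.8] yaw -119.1 w 7.7 F [  2.  -18.6  -1.5] g 39.61565673351288 q [ 0.01  0.33  1.93 -0.01  0.88  2.1 ]
r 35.031352017398355 ang 155.74877489305078 moment [-3.   -0.44  0.25]
2.0 [-0.03  0.15] -0.01
4.0 [0.02 0.27] -0.02
6.0 [0.08 0.37] -0.03
```

Call:
apply_moves(
  steps=[0,0,0,0,0,0,0,0,0,0,0,0,0,0,2,0,0,0,5,0,0,0,8,0,0,0,10,0,-3,0,12,0],
  jaw=180,
)

```text
clock: 17.88
position: [0.4628, 0.0757, 0.1764]
ee_rot: [-0.001, 0.967, -0.255, 0.004]
contact_force: [0.4, -0.2, 0.8]
width: 0.0251
gripper_force: 0.0
```

Call:
apply_moves(
  steps=[-3,-3,0,0,-6,-6,0,0,-9,-10,0,0,-12,-13,0,0,-12,-16,0,0,-12,-20,0,0,-12,-20,0,0],
)

```text
clock: 18.47
position: [0.3377, -0.1309, 0.1752]
ee_rot: [0.002, 0.966, -0.258, 0.002]
contact_force: [1.2, 0.1, 0.9]
width: 0.0254
gripper_force: 0.0
```

```bash
python3 - <<'E'
from h import *
st(); A=[]
for n in("scene","top"):
    im=get_image(n); C=fx((-20,-60)); pc=proj(n,[C[0]/1000,C[1]/1000,.06])[0].astype(int); print(n,pc)
    print([(a,c,(on(n,[c],.044)*1000).round(1)[0]) for a,c in blobs(im,(0,150,120),(4,255,255),15) if np.hypot(*(c-pc))<60])
    A.append(cv2.resize(im[pc[1]-35:pc[1]+35,pc[0]-40:pc[0]+40],None,fx=5,fy=5,interpolation=cv2.INTER_CUBIC))
cv2.imwrite("pics/c8.png",np.hstack(A)[:,:,::-1])
E
```

```text
t 18.47 p [ 337.7 -130.9  175.2] yaw -120.0 w 25.4 F [1.2 0.1 0.9] g 0.0 q [-0.56 -0.01  2.   -0.    1.15  1.54]
scene [269 213]
[(np.int32(66), array([255.8, 228. ]), array([462.7,  64.4,  44. ]))]
top [261 215]
[(np.int32(77), array([257.3, 235.3]), array([463. ,  66.4,  44. ]))]
```

View pics/c8.png

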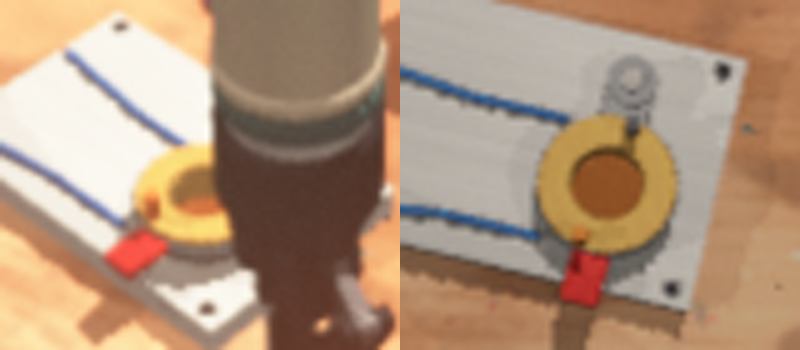

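The gate is still home, with the tab at (584,278) in the right-hand half. The orange lug is at (581,236) and the dark one at (631,127), so the ring has turned about 4.2 rad and stopped there. The arm is clear of everything, so I'm handing the job in.

```bash
python3 -c "
from rig import *
print(sign_off())"
```

```text
the job is handed in; nothing more can be done
None
```

I handed the job in at about 18.5 s: the glass lies flat in the cell, the gate is against its stop, and the ring is turned clockwise about 4.2 rad until it would go no further. The verdict wasn't shown.

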